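Turn the draining stand to its empty hook and hang up the slide basket

TASK

The slide basket standing on the bench is fresh from the stain and has to drain. First turn the rotary draining stand until its one empty hook stands centrally over the drip tray; only then pick up the basket, hang it by its handle bar in the dip of that hook, square to the hook, and let go, so that it hangs upright and still over the tray. Keep the basket upright on the way, and leave the jar, slide box, bottle, tube rack and pot where they are.

Things in the scene. Friction and masses are not known exactly. Their poses are not given: they have to be found in the camera images.
- basket_center (a point): The loose slide basket, the only one standing on the bench: steel wire body full of slides, 76 mm (x) by 84 mm (y), 45 mm high, under a wire handle with a grip tab, 164 mm high in all; about 0.25 kg. The same after half a turn. This point: on its upright centre line, 82 mm above its underside; z up. Handle uprights at y = +-40 mm.
- basket_bar (a point): Middle of the basket's handle bar: a level 6 mm wire along y, its centre line 112 mm above the basket's underside, 30 mm above basket_center. The opening below it, for the hook, goes through along x, 64 mm high and 74 mm wide.
- basket_tab (a point): Middle of the flat upright grip tab on top of the basket's bar: 30 mm (x) by 10 mm (y) by 50 mm high, from 114 to 164 mm above the underside. This point is 57 mm above basket_center.
- hook_seat (a point): The empty hook: top of its 8 mm bar mid-way along its dip (19 mm long), 179 mm above the bench. It points outward along this frame's -x; the turret's axis lies 112.5 mm along +x. The outer end slopes up to a tip 144 mm from the axis, 20 mm above the dip; inward the bar is 10 mm higher. A basket bar hung here lies along y, its centre line 3 mm above this point.
- tray_center (a point): Middle of the square steel drip tray (130 x 130 mm, 22 mm high; the point is at rim height), fixed to the stand's foot; it does not turn with the turret. The turret's axis lies 112.5 mm from it along this frame's +x.
- turret_top (a point): Draining stand's turret: on its vertical axis, at the top face of its white disc (70 mm radius), 197 mm above the bench. Four hooks at right angles: the empty one along -x of this frame; the other three carry dry baskets like the loose one, clipped on, swinging slightly, reaching 157 mm from the axis and 235 mm above the bench.
- turning_pin (a point): One of four like upright black pins on the turret's disc, for turning it: 16 mm diameter, 55 mm high, 55 mm from the axis, half-way between hooks (45, 135, 225, 315 degrees in turret_top's frame; this one at 225). The point is at half height, 28 mm above the disc. Moving a pin round the axis turns the turret.
- turret (a joint): Angle of the turret on its foot, rad, counter-clockwise from above. The empty hook is over the tray at 0 and at 2 pi. It turns either way without stops and stays where it is left (friction about 0.3 N m, 5.5 N at a pin).
- jar_center (a point): Bystander: closed amber glass jar, 60 mm diameter, 85 mm high; this point is on its centre line 42 mm above the bench; z is up.
- slidebox_center (a point): Bystander: closed white paper slide box, 85 x 60 x 50 mm high; this point is on its centre line 25 mm above the bench; z is up.
- washbottle_center (a point): Bystander: white plastic wash bottle, 68 mm diameter, 160 mm high; this point is on its centre line 80 mm above the bench; z is up.
- tuberack_center (a point): Bystander: white rack of capped tubes, 75 x 180 mm, 106 mm high to the caps; this point is on its centre line 30 mm above the bench; z is up.
- pot_center (a point): Bystander: clear open specimen pot, 70 mm diameter, 70 mm high; this point is on its centre line 35 mm above the bench; z is up.
Not all that is in view belongs to the job. Leave any green or purple look-alike of the part that bears basket_center alone.

How it is judged:
On the way, in this order (a step that is already met when the one before it is completed fails the run):
1. the empty hook has been turned to over the drip tray (within 20 mm of its middle) and rests there, the basket still standing on the bench (horizontal distance between hook_seat and tray_center below 0.02 m and velocity of joint turret between -0.05 and 0.05 rad/s and height (world z) of basket_center below 0.09 m), for 0.2 s.
2. the basket hangs by its handle bar in the dip of that hook, over the tray (distance between basket_bar and hook_seat below 0.014 m and horizontal distance between basket_center and tray_center below 0.03 m and angle between basket_center's own z axis and vertical below 0.25 rad and angle between the x axis of basket_center and the x axis of hook_seat, either way round below 0.5 rad and contact force between basket and turret above 0.5 N), for 0.2 s.
At the end, for the whole second after the job is handed in: The basket hangs at rest (under 60 mm/s) by its bar in the dip of the empty hook (bar middle within 14 mm of hook_seat, carried by the turret), within 0.25 rad of upright and 0.5 rad of square to the hook; basket within 30 mm and hook within 25 mm of the tray middle in plan (all of step 2 and horizontal distance between hook_seat and tray_center below 0.025 m and linear speed of basket below 0.06 m/s); the robot touches nothing.
It fails at once if the basket is tipped by more than 0.7 rad (angle between basket_center's own z axis and vertical above 0.7 rad).
It fails at once if a bystander is moved by more than 30 mm (distance of any of jar_center, slidebox_center, washbottle_center, tuberack_center, pot_center from where it was at the start of the episode above 0.03 m).
It also fails if it takes over 72 s, if anything falls off the work surface, if the arm or the gripper's body presses on something with over 40 N, if the wrist force passes 120 N, or if a joint passes its speed limit or range.

ROBOT

A 6-joint arm with a two-finger parallel gripper is mounted at the origin on the work surface. World frame = base frame: x ahead of the robot, y to its left, z up, the work surface at z = 0. Lengths are in m, angles in rad, forces in N, time in s.
With the tool pointing down it reaches from about 0.3 to 0.875 m from the base axis. Payload 6.4 kg.
Tool frame: the origin (TCP) lies midway between the tips of the shut fingers; the grasp point (between the pads) lies 19 mm behind it; z points along the fingers, y is the line along which they close (so a half turn about z gives the same grasp; the last joint's range is limited). The gripper opens to 88 mm and grips with 3 to 60 N. Pads are 18 mm wide; open, the fingers measure 123 mm over their backs; the gripper's body (75 mm by 187 mm) begins 45 mm behind the grasp point.
Start: joints at [-1.465, 0.181, 1.607, -0, 1.354, -0.206], TCP at [0.176, -0.547, 0.239] pointing down, gripper open.
Joint ranges: [-2.99, 2.99], [-0.89, 2.07], [0.3, 2.58], [-1.14, 4.28], [0, 2.63], [-3.12, 3.12]. Speed limits (rad/s): [2.57, 2.57, 3.01, 3.14, 3.14, 3.14].

INTERFACE

Orientations are given as a 3x3 rotation matrix whose columns are the frame's x, y, z axes.
In Python, from bench import bot gives the robot as it stands.
- The arm moves only by the shell command python3 -m handwheel 'ROWS'. ROWS is JSON, a list of rows, each a list of 3 entries, a list of its own where there are three numbers: the opening, from 0 (shut) to 1 (fully open), then the shift along the tool's x, y, z in mm, then the turn about the tool's z in degrees. A call has 1 to 5 rows; each row shifts and turns the commanded pose from where the row before left it, along the tool's axes as they then stand; what a row does not reach is not made up. A row lasts 1/8 s, in which the tool goes at most 62.5 mm and 10.7 degrees, less where a joint would pass 70% of its speed; a pose out of reach is approached as far as the arm can. A call is refused whole if a number of a shift passes 62.5 or a number of a turn 10.7, either way. A call with a gripper value outside its range is refused whole. The fingers move at their own pace and stop on an object; the grip force is fixed at half the most. Time passes only in rows, so rows that do not move let the fingers close. It gives the time, the measured TCP pose, the force, the opening and the grip force at its end, in the units of the state.
- bot.get_obs(): the state, without advancing time (a new reading comes with each control period).
- bot.camera(name): name is "side" or "top"; returns a dict with "image" (420x560x3 uint8, red, green, blue), "vertical_fov" (degrees; the focal length in pixels is half the picture's height over the tangent of half this angle, whatever the lens; pixels are square), "cx", "cy" (the principal point, pixels), "world_to_cam" (4x4, takes a point from world to camera coordinates). Camera axes: x right, y up, looking along -z (the intrinsics and any distortion apply to the point x, -y, -z); pixel columns grow to the right and rows downward; lengths in m; the calibration is good to about 2 mm. A picture is of the moment at which its call begins. There is no depth.
- bot.job_done(): hands the job in; it is judged then, once.
The state is a dict: "time": time; "joint_pos": joint angles; "qvel": joint speeds; "effort": joint torques, N m; "eef_pos": TCP position; "tcp_rot": TCP orientation; "contact_force": force on the tool from outside, world axes, zero at the start; "wrist_torque": the same for the moment, N m; "gripper_width": opening from 0.0 (shut) to 1.0 (fully open); "finger_force": force on a finger pad.
Only numpy, scipy, OpenCV 4.12 (cv2) and the standard library are available. Lean on these libraries where they do the work, as an engineer would, in place of code of your own. Each camera call takes 0.05 s, during which the arm holds its last target. There are 200 camera calls.

## Working session

There is one attempt and no reset: what is moved stays moved. The work goes in short steps, Python scripts to look and compute and a shell command to move; the robot and the scene stay as the last step left them, time stands still between calls to the robot, and variables do not carry over. Pictures are saved under pics/ and viewed, at most 10 in all, crops included, and the job is handed in when it is done.

```bash
mkdir -p pics; ls; cat > h.py <<'E'
import numpy as np, cv2
from bench import bot
def cam(n):
    c=bot.camera(n); c['f']=210/np.tan(np.radians(c['vertical_fov'])/2); return c
def save(c,fn,crop=None,s=1):
    im=cv2.cvtColor(c['image'],cv2.COLOR_RGB2BGR)
    if crop: x0,y0,x1,y1=crop; im=im[y0:y1,x0:x1]
    if s!=1: im=cv2.resize(im,None,fx=s,fy=s,interpolation=cv2.INTER_CUBIC)
    cv2.imwrite('pics/'+fn,im)
def ray(c,u,v):
    W=np.array(c['world_to_cam']); R=W[:3,:3]; o=-R.T@W[:3,3]
    d=R.T@np.array([(u-c['cx'])/c['f'],-(v-c['cy'])/c['f'],-1]); return o,d
def onz(c,u,v,z):
    o,d=ray(c,u,v); return o+d*(z-o[2])/d[2]
def proj(c,p):
    W=np.array(c['world_to_cam']); q=W[:3,:3]@np.array(p)+W[:3,3]
    return c['cx']+c['f']*q[0]/-q[2], c['cy']+c['f']*q[1]/q[2]
E
python3 - <<'E'
from h import *
for n in ('top','side'):
    c=cam(n); save(c,n+'0.png'); print(n,{k:c[k] for k in c if k not in('image','world_to_cam')}); print(np.round(c['world_to_cam'],3)); print(ray(c,280,210)[0])
o=bot.get_obs(); print(o['eef_pos'],o['tcp_rot'],o['gripper_width'],o['time'])
E
```

```text
pics
top {'vertical_fov': 49.621721208509314, 'cx': 278.4476586512294, 'cy': 209.4813764907983, 'f': np.float64(454.25548453438154)}
[[-0.004 -1.     0.01   0.022]
 [ 0.997 -0.003  0.073 -0.535]
 [-0.073  0.011  0.997 -1.485]
 [ 0.     0.     0.     1.   ]]
[0.42539878 0.03642544 1.51990569]
side {'vertical_fov': 43.25118787089795, 'cx': 286.09873641893637, 'cy': 224.85543819129845, 'f': np.float64(529.7080148092026)}
[[-0.997 -0.079 -0.012  0.523]
 [ 0.052 -0.761  0.647 -0.103]
 [-0.06   0.644  0.762 -1.784]
 [ 0.     0.     0.     1.   ]]
[0.41920603 1.11263835 1.43301058]
[ 0.17637765 -0.54678874  0.23792922] [[ 9.51772939e-01  3.06803277e-01 -1.46998058e-04]
 [ 3.06803134e-01 -9.51771757e-01  1.53594101e-03]
 [ 3.31323136e-04 -1.50696655e-03 -9.99998810e-01]] 0.9978652111325491 0.1
```

View pics/top0.png

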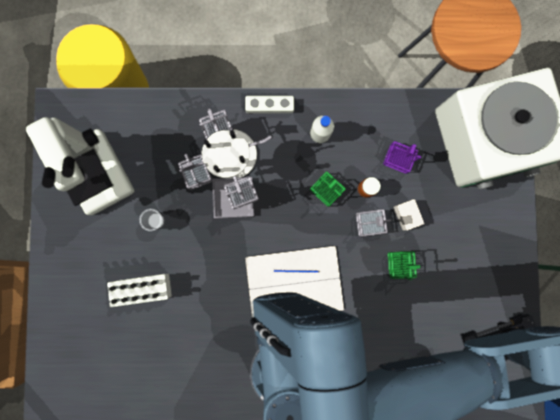

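View pics/side0.png

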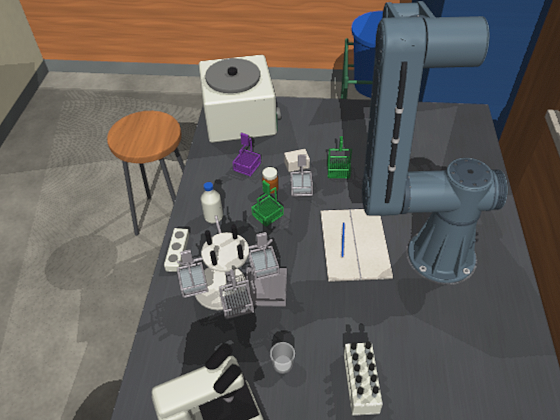

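```bash
python3 - <<'E'
from h import *
c=cam('top'); a=c['image'][95:225,165:295]; b=c['image'][170:300,340:470]
im=np.hstack([cv2.resize(x,(400,400),interpolation=cv2.INTER_CUBIC) for x in(a,b)])
cv2.imwrite('pics/crop1.png',im[:,:,::-1])
for nm,u,v,z in [('axis',228,155,.197),('tray',234,203,.022),('loose basket',372,222,.04)]: print(nm,onz(c,u,v,z))
# white disc mask
E
```

```text
axis [0.68293609 0.16994564 0.197     ]
tray [0.55642801 0.16716882 0.022     ]
loose basket [ 0.49107629 -0.28501536  0.04      ]
```

View pics/crop1.png

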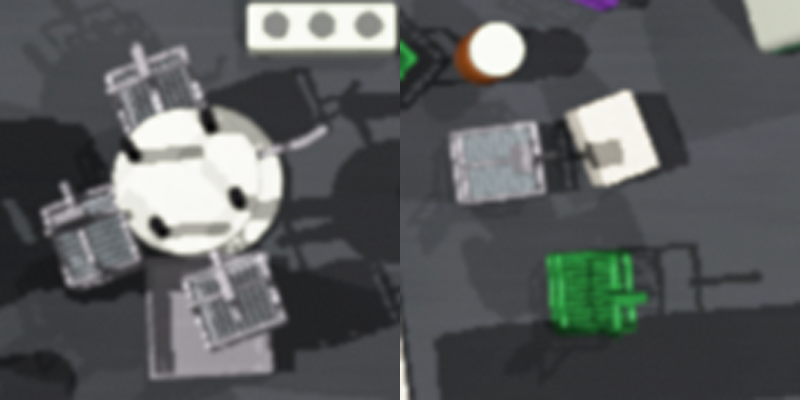

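Top view: turret disc ≈(228,152), with three hung baskets at (214,122), (194,172), (240,192), empty hook pointing to ≈(268,138), tray ≈(233,197).

Candidates for the loose basket: steel on bench (372,222), three steel on the turret as listed, green (328,188) and (403,265), purple (402,157). I choose the steel one at (372,222), since the close crop shows grey wire with slides and standing beside the slide box.

```bash
python3 - <<'E'
from h import *
c=cam('top'); s=cam('side')
def blobs(im,x0,y0,x1,y1,thr,lo,hi):
    g=cv2.cvtColor(im,cv2.COLOR_RGB2GRAY)[y0:y1,x0:x1]
    n,l,st,ce=cv2.connectedComponentsWithStats((g<thr).astype(np.uint8))
    return [(st[i,4],tuple(np.round(ce[i]+[x0,y0],1)),tuple(st[i,:4]+[x0,y0,0,0])) for i in range(1,n) if lo<st[i,4]<hi]
for nm,k,b in(('top',c,(200,128,252,176)),('side',s,(195,225,260,270))):
    print(nm); 
    for q in blobs(k['image'],*b,60,8,120): print(q, np.round(onz(k,*q[1],.225),4))
# tray: pixels, lines
for uv in [(213.7,217.8),(253.4,215.9)]: print('tray near corners',onz(c,*uv,.022))
a=cv2.resize(c['image'][195:250,345:400],(400,400),interpolation=cv2.INTER_CUBIC)
b=cv2.resize(s['image'][145:205,270:330],(400,400),interpolation=cv2.INTER_CUBIC)
cv2.imwrite('pics/crop2.png',np.hstack([a,b])[:,:,::-1])
E
```

```text
top
(np.int32(69), (np.float64(245.9), np.float64(130.3)), (np.int64(233), np.int64(128), np.int64(19), np.int64(10))) [0.7496 0.1157 0.225 ]
(np.int32(23), (np.float64(232.4), np.float64(134.0)), (np.int64(231), np.int64(130), np.int64(4), np.int64(8))) [0.7389 0.1547 0.225 ]
(np.int32(33), (np.float64(205.3), np.float64(142.5)), (np.int64(200), np.int64(139), np.int64(10), np.int64(8))) [0.7141 0.2327 0.225 ]
(np.int32(16), (np.float64(241.5), np.float64(159.0)), (np.int64(240), np.int64(157), np.int64(4), np.int64(5))) [0.6658 0.1282 0.225 ]
(np.int32(18), (np.float64(216.3), np.float64(168.7)), (np.int64(214), np.int64(166), np.int64(6), np.int64(6))) [0.6377 0.2005 0.225 ]
side
(np.int32(61), (np.float64(239.9), np.float64(251.4)), (np.int64(237), np.int64(245), np.int64(6), np.int64(14))) [0.639  0.2007 0.225 ]
(np.int32(61), (np.float64(213.2), np.float64(257.6)), (np.int64(210), np.int64(251), np.int64(7), np.int64(14))) [0.7119 0.228  0.225 ]
(np.int32(29), (np.float64(202.4), np.float64(264.1)), (np.int64(195), np.int64(260), np.int64(13), np.int64(10))) [0.7385 0.2528 0.225 ]
(np.int32(21), (np.float64(244.6), np.float64(265.3)), (np.int64(242), np.int64(262), np.int64(8), np.int64(7))) [0.6191 0.2486 0.225 ]
tray near corners [0.50766864 0.23389098 0.022     ]
tray near corners [0.51347705 0.10306503 0.022     ]
```

View pics/crop2.png

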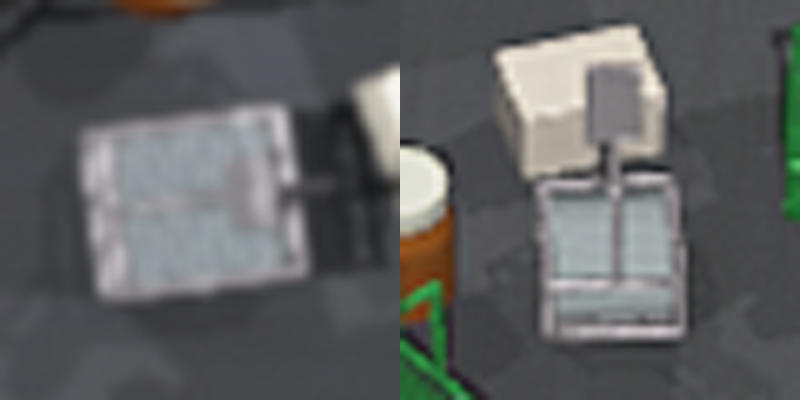

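The basket's bar runs roughly along world y, with the tab at crop (245,190) top / (612,100) side. Axis from the pins is ≈(0.689,0.178) and the tray edge predicts (0.688,0.176), so they agree. The empty hook is at −69.6° and the tray at ≈−177°, so the turn is 107.4° clockwise.

```bash
cat >> h.py <<'E'
def plan(target,psi,n,start=None):
    """rows for a straight move to target with tool-x yaw psi (deg), tool down"""
    o=bot.get_obs(); R=np.array(o['tcp_rot']); p=np.array(o['eef_pos']); 
    a=np.degrees(np.arctan2(R[1,0],R[0,0]))
    if start is not None: p,a=np.array(start[:3]),start[3]
    print('at',np.round(p,4),round(a,2),'joints',np.round(o['joint_pos'],2),'t',o['time'])
    d=(np.array(target)-p)*1000; 
    t=-(psi-a); 
    for i in range(n):
        y=np.radians(a-t*i/n); v=d/n
        print([[round(v[0]*np.cos(y)+v[1]*np.sin(y),1),round(v[0]*np.sin(y)-v[1]*np.cos(y),1),round(-v[2],1)],round(t/n,2)])
E
python3 - <<'E'
from h import *
plan((.638,.201,.30),155.4,18,start=(.1764,-.5468,.319,17.87))
E
```

```text
at [ 0.1764 -0.5468  0.319 ] 17.87 joints [-1.47  0.18  1.61 -0.    1.35 -0.21] t 0.25
[[np.float64(37.2), np.float64(-31.7), np.float64(1.1)], -7.64]
[[np.float64(41.0), np.float64(-26.4), np.float64(1.1)], -7.64]
[[np.float64(44.2), np.float64(-20.8), np.float64(1.1)], -7.64]
[[np.float64(46.6), np.float64(-14.7), np.float64(1.1)], -7.64]
[[np.float64(48.1), np.float64(-8.4), np.float64(1.1)], -7.64]
[[np.float64(48.8), np.float64(-1.9), np.float64(1.1)], -7.64]
[[np.float64(48.6), np.float64(4.6), np.float64(1.1)], -7.64]
[[np.float64(47.6), np.float64(11.0), np.float64(1.1)], -7.64]
[[np.float64(45.7), np.float64(17.2), np.float64(1.1)], -7.64]
[[np.float64(43.0), np.float64(23.2), np.float64(1.1)], -7.64]
[[np.float64(39.5), np.float64(28.7), np.float64(1.1)], -7.64]
[[np.float64(35.4), np.float64(33.7), np.float64(1.1)], -7.64]
[[np.float64(30.6), np.float64(38.1), np.float64(1.1)], -7.64]
[[np.float64(25.2), np.float64(41.8), np.float64(1.1)], -7.64]
[[np.float64(19.4), np.float64(44.8), np.float64(1.1)], -7.64]
[[np.float64(13.3), np.float64(47.0), np.float64(1.1)], -7.64]
[[np.float64(7.0), np.float64(48.3), np.float64(1.1)], -7.64]
[[np.float64(0.5), np.float64(48.8), np.float64(1.1)], -7.64]
```

```bash
python3 -m handwheel '[[1,[0,0,-40],0],[1,[0,0,-40],0],[1,[37,-32,1],-7.6],[1,[41,-26,1],-7.6],[1,[44,-21,1],-7.6]]' && python3 -m handwheel '[[1,[47,-15,1],-7.6],[1,[48,-8,1],-7.6],[1,[49,-2,1],-7.6],[1,[49,5,1],-7.6],[1,[48,11,1],-7.6]]' && python3 -m handwheel '[[1,[46,17,1],-7.6],[1,[43,23,1],-7.6],[1,[40,29,1],-7.6],[1,[35,34,1],-7.6],[1,[31,38,1],-7.6]]' && python3 -c "
from h import *
plan((.638,.201,.30),155.4,4)"
```

```text
time: 0.88
eef_pos: [0.2536, -0.4215, 0.3156]
tcp_rot: [[0.756, 0.655, 0.0], [0.655, -0.756, -0.0], [0.0, 0.0, -1.0]]
contact_force: [0.5, -0.1, -0.1]
gripper_width: 1.003
finger_force: 0.0
time: 1.5
eef_pos: [0.3837, -0.213, 0.3108]
tcp_rot: [[0.193, 0.981, 0.0], [0.981, -0.193, -0.0], [-0.0, 0.001, -1.0]]
contact_force: [0.9, -0.6, -0.3]
gripper_width: 0.998
finger_force: 0.0
time: 2.12
eef_pos: [0.5137, -0.0052, 0.3058]
tcp_rot: [[-0.453, 0.892, 0.0], [0.892, 0.453, -0.0], [-0.0, 0.0, -1.0]]
contact_force: [0.6, 0.2, -0.4]
gripper_width: 1.002
finger_force: 0.0
at [ 0.5137 -0.0052  0.3058] 116.92 joints [-0.24 -0.01  1.68 -0.    1.47 -0.71] t 2.125
[[np.float64(31.9), np.float64(51.1), np.float64(1.4)], np.float64(-9.62)]
[[np.float64(22.9), np.float64(55.7), np.float64(1.4)], np.float64(-9.62)]
[[np.float64(13.3), np.float64(58.7), np.float64(1.4)], np.float64(-9.62)]
[[np.float64(3.3), np.float64(60.1), np.float64(1.4)], np.float64(-9.62)]
```

```bash
python3 -m handwheel '[[0.6,[27,40,1],-7.7],[0.6,[20,43,1],-7.7],[0.6,[14,46,1],-7.7],[0.6,[7,47,1],-7.7],[0.6,[1,48,1],-7.7]]' && python3 -c "
from h import *
plan((.638,.201,.215),155.4,3)
c=cam('top');s=cam('side')
a=cv2.resize(c['image'][100:220,170:290],(400,400)); b=cv2.resize(s['image'][180:310,160:290],(400,400))
cv2.imwrite('pics/pin.png',np.hstack([a,b])[:,:,::-1])"
```

```text
time: 2.75
eef_pos: [0.6362, 0.2002, 0.3005]
tcp_rot: [[-0.909, 0.416, -0.0], [0.416, 0.909, -0.0], [0.0, -0.0, -1.0]]
contact_force: [0.0, -0.5, -0.2]
gripper_width: 0.596
finger_force: 0.0
at [0.6362 0.2002 0.3005] 155.42 joints [ 0.13  0.34  1.28 -0.    1.52 -1.01] t 2.75
[[np.float64(-0.4), np.float64(0.5), np.float64(28.5)], np.float64(0.01)]
[[np.float64(-0.4), np.float64(0.5), np.float64(28.5)], np.float64(0.01)]
[[np.float64(-0.4), np.float64(0.5), np.float64(28.5)], np.float64(0.01)]
```

View pics/pin.png

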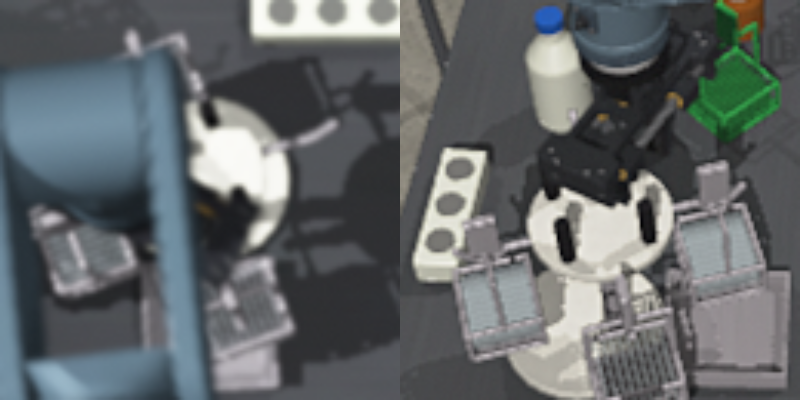

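The side crop shows pin A at (650,215), and the finger tip at (630,195) is where it's expected for a straddle, so I descend and grip.

```bash
python3 -m handwheel '[[0.6,[-1,1,30],0],[0.6,[0,0,30],0],[0.6,[0,0,25],0],[0,[0,0,0],0],[0,[0,0,0],0]]' && python3 -m handwheel '[[0,[0,0,0],0],[0,[0,0,0],0]]' && python3 -c "
from h import *
o=bot.get_obs(); p=o['eef_pos'];R=o['tcp_rot'];print(p,np.degrees(np.arctan2(R[1][0],R[0][0])))
ax=np.array([.6886,.1778]); d=np.array(p)[:2]-ax; print(np.hypot(*d),np.degrees(np.arctan2(d[1],d[0])))
"
```

```text
time: 3.48
eef_pos: [0.6373, 0.1989, 0.2171]
tcp_rot: [[-0.907, 0.421, 0.001], [0.421, 0.907, 0.0], [-0.001, 0.001, -1.0]]
contact_force: [0.8, 0.4, -0.4]
gripper_width: 0.396
finger_force: 0.0
time: 3.72
eef_pos: [0.6378, 0.2001, 0.2173]
tcp_rot: [[-0.908, 0.42, 0.003], [0.42, 0.908, 0.002], [-0.002, 0.003, -1.0]]
contact_force: [-0.3, -3.6, 2.2]
gripper_width: 0.171
finger_force: 29.5
[0.63784022 0.20009387 0.21731591] 155.16328313457564
0.055439805757696727 156.28875774419086
```

```bash
python3 -m handwheel '[[0,[-0.1,3,0],3],[0,[-0.3,5.8,0],6],[0,[-0.3,5.8,0],6],[0,[-0.3,5.8,0],6],[0,[-0.3,5.8,0],6]]' && python3 -c "
from h import *
o=bot.get_obs(); p=o['eef_pos'];R=o['tcp_rot'];print(p,np.degrees(np.arctan2(R[1][0],R[0][0])))
ax=np.array([.6886,.1778]); d=np.array(p)[:2]-ax; print(np.hypot(*d),np.degrees(np.arctan2(d[1],d[0])),o['joint_pos'])
"
```

```text
time: 4.35
eef_pos: [0.6526, 0.2199, 0.2173]
tcp_rot: [[-0.616, 0.788, -0.0], [0.788, 0.616, -0.0], [0.0, -0.0, -1.0]]
contact_force: [-5.5, -1.5, 5.8]
gripper_width: 0.174
finger_force: 30.0
[0.65261507 0.21993247 0.21728608] 127.9955204551625
0.05540812526453761 130.50031074237523 [ 1.53211304e-01  4.46289346e-01  1.31203649e+00 -1.34227802e-04
  1.38372052e+00 -5.09910659e-01]
```

```bash
python3 -m handwheel '[[0,[-0.3,5.8,0],6],[0,[-0.3,5.8,0],6],[0,[-0.3,5.8,0],6],[0,[-0.3,5.8,0],6],[0,[-0.3,5.8,0],6]]' && python3 -m handwheel '[[0,[-0.3,5.8,0],6],[0,[-0.3,5.8,0],6],[0,[-0.3,5.8,0],6],[0,[-0.3,5.8,0],6],[0,[-0.3,5.8,0],6]]' && python3 -m handwheel '[[0,[-0.3,5.8,0],6],[0,[-0.3,5.8,0],6],[0,[-0.2,4.8,0],5],[0,[-0.1,3,0],3],[0,[0,0,0],0]]' && python3 -c "
from h import *
o=bot.get_obs(); p=o['eef_pos'];R=o['tcp_rot'];print(p,np.degrees(np.arctan2(R[1][0],R[0][0])))
ax=np.array([.6886,.1778]); d=np.array(p)[:2]-ax; print(np.hypot(*d),np.degrees(np.arctan2(d[1],d[0])),o['joint_pos'])
"
```

```text
time: 4.97
eef_pos: [0.6787, 0.232, 0.2173]
tcp_rot: [[-0.14, 0.99, -0.001], [0.99, 0.14, 0.001], [0.001, -0.001, -1.0]]
contact_force: [-5.5, 1.5, 6.1]
gripper_width: 0.169
finger_force: 30.0
time: 5.6
eef_pos: [0.7071, 0.2292, 0.2173]
tcp_rot: [[0.374, 0.927, -0.001], [0.927, -0.374, 0.002], [0.001, -0.002, -1.0]]
contact_force: [-7.1, 2.9, 5.3]
gripper_width: 0.171
finger_force: 30.0
time: 6.22
eef_pos: [0.724, 0.2188, 0.2173]
tcp_rot: [[0.667, 0.745, 0.0], [0.745, -0.667, 0.002], [0.002, -0.001, -1.0]]
contact_force: [-3.4, 4.2, 4.6]
gripper_width: 0.169
finger_force: 30.0
[0.72403581 0.21883939 0.2173243 ] 48.172773063757596
0.054221101362441175 49.190755556484106 [0.13636846 0.59729556 1.09441009 0.00186889 1.44929063 0.86616447]
```

```bash
python3 -m handwheel '[[0.4,[0,0,0],0],[0.5,[0,0,0],0],[0.5,[0,0,-30],0],[0.5,[0,0,-50],0],[0.5,[0,0,-30],0]]' && python3 - <<'E'
from h import *
o=bot.get_obs(); R=o['tcp_rot']; print(o['contact_force'])
# basket estimates: tab in both views, by least-squares ray meeting
c=cam('top'); s=cam('side')
def meet(u,v):
    A=np.zeros((3,3));b=np.zeros(3)
    for k,q in((c,u),(s,v)):
        o_,d=ray(k,*q); d/=np.linalg.norm(d); P=np.eye(3)-np.outer(d,d); A+=P;b+=P@o_
    p=np.linalg.solve(A,b); return np.round(p,4), np.round(proj(c,p)-np.array(u),1), np.round(proj(s,p)-np.array(v),1)
T=lambda x,y:(345+x*55/400,195+y*55/400); S=lambda x,y:(270+(x-400)*60/400,145+y*60/400)
print('tab top-mid?',meet(T(258,190),S(612,68)))
for n,q,z in [('rim l-t',T(82,128),.045),('rim l-b',T(103,298),.045)]: print(n,onz(c,*q,z))
for n,q in [('bar left',S(545,183)),('bar right',S(668,180))]: print(n,onz(s,*q,.112))
print('tab mid side',onz(s,*S(613,103),.139),'tab mid top',onz(c,*T(250,190),.139))
print('foot',[onz(s,*S(*q),.0)for q in((548,336),(684,334))])
E
```

```text
time: 6.85
eef_pos: [0.7251, 0.2171, 0.3289]
tcp_rot: [[0.667, 0.745, 0.003], [0.745, -0.667, 0.0], [0.002, 0.002, -1.0]]
contact_force: [0.7, -0.5, 0.3]
gripper_width: 0.496
finger_force: 0.0
[ 0.73019655 -0.53030629  0.26408468]
tab top-mid? (array([ 0.4886, -0.2831,  0.1661]), array([-0. , -0.2]), array([0.2, 0. ]))
rim l-t [ 0.5217052  -0.23314233  0.045     ]
rim l-b [ 0.44559358 -0.24127148  0.045     ]
bar left [ 0.52249202 -0.24962267  0.112     ]
bar right [ 0.45692596 -0.25628714  0.112     ]
tab mid side [ 0.48844846 -0.28537946  0.139     ] tab mid top [ 0.48926913 -0.2861037   0.139     ]
foot [array([ 0.52078751, -0.24322094,  0.        ]), array([ 0.44513006, -0.24986963,  0.        ])]
```

```bash
python3 -c "
from h import *
plan((.489,-.2855,.25),5.5,12)"
```

```text
at [0.7261 0.2173 0.3313] 48.15 joints [ 0.13  0.54  0.95 -0.    1.64  0.87] t 6.95
[[np.float64(-44.4), np.float64(13.2), np.float64(6.8)], np.float64(3.55)]
[[np.float64(-43.5), np.float64(16.0), np.float64(6.8)], np.float64(3.55)]
[[np.float64(-42.4), np.float64(18.6), np.float64(6.8)], np.float64(3.55)]
[[np.float64(-41.2), np.float64(21.2), np.float64(6.8)], np.float64(3.55)]
[[np.float64(-39.8), np.float64(23.7), np.float64(6.8)], np.float64(3.55)]
[[np.float64(-38.2), np.float64(26.2), np.float64(6.8)], np.float64(3.55)]
[[np.float64(-36.5), np.float64(28.5), np.float64(6.8)], np.float64(3.55)]
[[np.float64(-34.7), np.float64(30.7), np.float64(6.8)], np.float64(3.55)]
[[np.float64(-32.7), np.float64(32.8), np.float64(6.8)], np.float64(3.55)]
[[np.float64(-30.6), np.float64(34.7), np.float64(6.8)], np.float64(3.55)]
[[np.float64(-28.4), np.float64(36.6), np.float64(6.8)], np.float64(3.55)]
[[np.float64(-26.1), np.float64(38.3), np.float64(6.8)], np.float64(3.55)]
```

```bash
python3 -m handwheel '[[0.6,[-44,13,0],3.6],[0.6,[-43.5,16,0],3.5],[0.6,[-42.5,18.5,5],3.6],[0.6,[-41,21,8],3.5],[0.6,[-40,24,8],3.6]]' && python3 -m handwheel '[[0.6,[-38,26,8],3.5],[0.6,[-36.5,28.5,8],3.6],[0.6,[-34.5,30.5,8],3.5],[0.6,[-32.5,33,8],3.6],[0.6,[-30.5,34.5,8],3.5]]' && python3 -m handwheel '[[0.6,[-28.5,36.5,10],3.6],[0.6,[-26,38.5,10],3.5],[0.6,[0,0,0],0]]' && python3 - <<'E'
from h import *
plan((.489,-.2855,.127),5.5,3)
c=cam('top');s=cam('side')
a=cv2.resize(c['image'][115:245,170:300],(400,400),interpolation=cv2.INTER_CUBIC); b=cv2.resize(s['image'][190:320,170:300],(400,400),interpolation=cv2.INTER_CUBIC)
cv2.imwrite('pics/hook.png',np.hstack([a,b])[:,:,::-1])
a=np.radians(-176.7); p=np.array([.6886,.1778,0])
for nm,r,z in(('seat',.1125,.179),('tip',.144,.199)):
    q=p+[r*np.cos(a),r*np.sin(a),z]; u=np.array(proj(c,q));v=np.array(proj(s,q)); print(nm,q,(u-[170,115])*400/130,(v-[170,190])*400/130+[400,0])
E
```

```text
time: 7.58
eef_pos: [0.624, 0.0069, 0.3024]
tcp_rot: [[0.864, 0.504, -0.002], [0.504, -0.864, 0.0], [-0.002, -0.001, -1.0]]
contact_force: [1.2, -0.2, -0.6]
gripper_width: 0.598
finger_force: 0.0
time: 8.2
eef_pos: [0.5258, -0.2016, 0.2626]
tcp_rot: [[0.976, 0.217, -0.002], [0.217, -0.976, 0.001], [-0.002, -0.001, -1.0]]
contact_force: [-0.5, -1.0, -0.3]
gripper_width: 0.6
finger_force: 0.0
time: 8.57
eef_pos: [0.4855, -0.2864, 0.2419]
tcp_rot: [[0.996, 0.092, -0.004], [0.092, -0.996, 0.002], [-0.003, -0.003, -1.0]]
contact_force: [-0.5, 1.2, 1.2]
gripper_width: 0.605
finger_force: 0.0
at [ 0.4855 -0.2864  0.2419] 5.29 joints [-0.74  0.16  1.63 -0.    1.36  0.74] t 8.575
[[np.float64(1.2), np.float64(-0.2), np.float64(38.3)], np.float64(-0.07)]
[[np.float64(1.2), np.float64(-0.2), np.float64(38.3)], np.float64(-0.07)]
[[np.float64(1.2), np.float64(-0.2), np.float64(38.3)], np.float64(-0.07)]
seat [0.57628655 0.17132405 0.179     ] [178.4728052  236.09589739] [687.3497182  197.43307032]
tip [0.54483878 0.16951078 0.199     ] [178.14312903 266.73663363] [719.36575749 185.0829176 ]
```

View pics/hook.png

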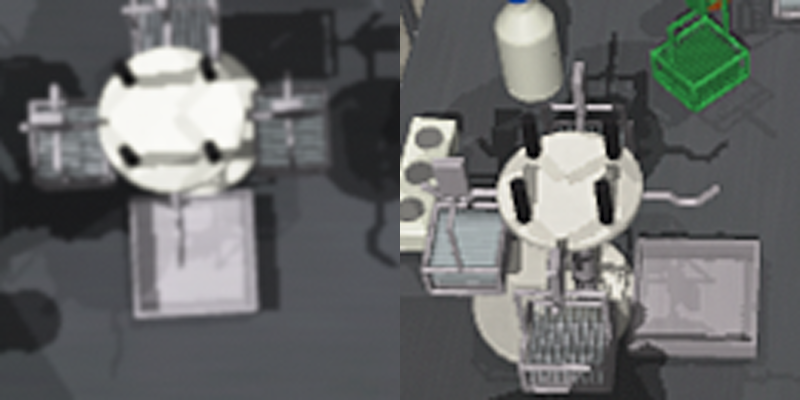

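The hook now lies over the tray: its tip is at (180,265) top / (718,187) side, within a few crop pixels of the prediction. Next is the grasp.

```bash
python3 -m handwheel '[[0.6,[3.5,-0.5,35],0],[0.6,[0,0,40],0],[0.6,[0,0,40],0],[0,[0,0,0],0],[0,[0,0,0],0]]' && python3 -m handwheel '[[0,[0,0,0],0],[0,[0,0,0],0]]' && python3 -m handwheel '[[0,[0,0,-8],0],[0,[0,0,-12],0],[0,[0,0,-20],0],[0,[0,0,-30],0],[0,[0,0,0],0]]' && python3 - <<'E'
from h import *
c=cam('top');s=cam('side')
plan((.40,.163,.28),3.3,12)
a=cv2.resize(c['image'][160:290,330:460],(400,400),interpolation=cv2.INTER_CUBIC); b=cv2.resize(s['image'][95:225,240:370],(400,400),interpolation=cv2.INTER_CUBIC)
cv2.imwrite('pics/grasp.png',np.hstack([a,b])[:,:,::-1])
E
```

```text
time: 9.3
eef_pos: [0.4925, -0.2835, 0.1311]
tcp_rot: [[0.995, 0.098, 0.001], [0.098, -0.995, -0.001], [0.001, 0.001, -1.0]]
contact_force: [0.2, 0.1, -0.5]
gripper_width: 0.39
finger_force: 0.0
time: 9.55
eef_pos: [0.4922, -0.2843, 0.1313]
tcp_rot: [[0.995, 0.097, 0.002], [0.097, -0.995, -0.002], [0.002, 0.002, -1.0]]
contact_force: [-0.3, -1.2, 0.2]
gripper_width: 0.171
finger_force: 0.0
time: 10.18
eef_pos: [0.4929, -0.285, 0.2029]
tcp_rot: [[0.995, 0.097, 0.005], [0.097, -0.995, -0.004], [0.004, 0.005, -1.0]]
contact_force: [0.5, 0.0, -2.1]
gripper_width: 0.112
finger_force: 29.9
at [ 0.4913 -0.2837  0.1995] 5.56 joints [-0.73  0.2   1.67 -0.    1.27  0.74] t 10.275
[[np.float64(-4.0), np.float64(-37.8), np.float64(-6.7)], np.float64(0.19)]
[[np.float64(-4.1), np.float64(-37.8), np.float64(-6.7)], np.float64(0.19)]
[[np.float64(-4.2), np.float64(-37.8), np.float64(-6.7)], np.float64(0.19)]
[[np.float64(-4.3), np.float64(-37.7), np.float64(-6.7)], np.float64(0.19)]
[[np.float64(-4.5), np.float64(-37.7), np.float64(-6.7)], np.float64(0.19)]
[[np.float64(-4.6), np.float64(-37.7), np.float64(-6.7)], np.float64(0.19)]
[[np.float64(-4.7), np.float64(-37.7), np.float64(-6.7)], np.float64(0.19)]
[[np.float64(-4.8), np.float64(-37.7), np.float64(-6.7)], np.float64(0.19)]
[[np.float64(-5.0), np.float64(-37.7), np.float64(-6.7)], np.float64(0.19)]
[[np.float64(-5.1), np.float64(-37.7), np.float64(-6.7)], np.float64(0.19)]
[[np.float64(-5.2), np.float64(-37.6), np.float64(-6.7)], np.float64(0.19)]
[[np.float64(-5.3), np.float64(-37.6), np.float64(-6.7)], np.float64(0.19)]
```

View pics/grasp.png

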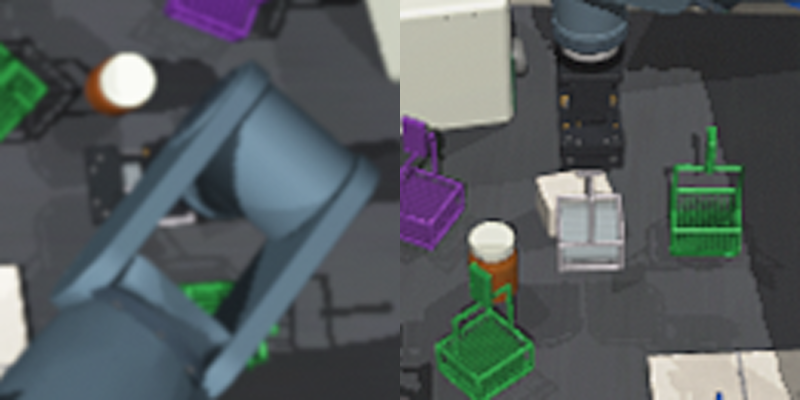

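```bash
python3 -m handwheel '[[0,[-5,-15,-20],0.2],[0,[-8,-25,-20],0.2],[0,[-8,-35,-20],0.2],[0,[-8,-37,0],0.2],[0,[-6,-37,0],0.2]]' && python3 -m handwheel '[[0,[-6,-37,0],0.2],[0,[-5,-37,0],0.2],[0,[-5,-37,0],0.2],[0,[-5,-37,0],0.2],[0,[-5,-37,0],0.2]]' && python3 -m handwheel '[[0,[-5,-37,0],0.2],[0,[-5,-37,0],0],[0,[-3,-30,0],0],[0,[0,-20,0],0],[0,[0,0,0],0]]' && python3 - <<'E'
from h import *
plan((.49,.167,.237),3.3,3)
E
```

```text
time: 10.9
eef_pos: [0.4422, -0.1371, 0.2583]
tcp_rot: [[0.997, 0.079, -0.002], [0.079, -0.997, 0.001], [-0.002, -0.001, -1.0]]
contact_force: [0.3, 0.1, -1.1]
gripper_width: 0.112
finger_force: 29.9
time: 11.52
eef_pos: [0.4028, 0.0454, 0.2582]
tcp_rot: [[0.998, 0.062, -0.002], [0.062, -0.998, 0.001], [-0.002, -0.001, -1.0]]
contact_force: [1.0, 0.6, -2.1]
gripper_width: 0.114
finger_force: 29.9
time: 12.15
eef_pos: [0.3825, 0.1679, 0.2583]
tcp_rot: [[0.998, 0.061, -0.003], [0.061, -0.998, -0.0], [-0.003, 0.0, -1.0]]
contact_force: [1.3, -0.4, -2.8]
gripper_width: 0.113
finger_force: 30.0
at [0.3825 0.1679 0.2583] 3.51 joints [ 0.13 -0.21  1.95  0.    1.4   1.64] t 12.15
[[np.float64(35.7), np.float64(2.5), np.float64(7.1)], np.float64(0.07)]
[[np.float64(35.7), np.float64(2.4), np.float64(7.1)], np.float64(0.07)]
[[np.float64(35.7), np.float64(2.4), np.float64(7.1)], np.float64(0.07)]
```

```bash
python3 -m handwheel '[[0,[30,2,7],0],[0,[35,2.5,7],0],[0,[30,2,7],0],[0,[13,1,0],0],[0,[0,0,0],0]]' && python3 - <<'E'
from h import *
c=cam('top');s=cam('side')
plan((.578,.1715,.237),3.3,5)
a=cv2.resize(c['image'][150:260,170:280],(400,400),interpolation=cv2.INTER_CUBIC); b=cv2.resize(s['image'][170:300,220:350],(400,400),interpolation=cv2.INTER_CUBIC)
cv2.imwrite('pics/near.png',np.hstack([a,b])[:,:,::-1])
p=np.array(bot.get_obs()['eef_pos'])
R=np.array(bot.get_obs()['tcp_rot'])
for nm,d in(('bar',(0,0,.019)),('bar+40',(0,.04,.019)),('bar-40',(0,-.04,.019))):
    q=p+R@d; print(nm,(np.array(proj(s,q))-[220,170])*400/130+[400,0],(np.array(proj(c,q))-[170,150])*400/110)
E
```

```text
time: 12.78
eef_pos: [0.4918, 0.1653, 0.2382]
tcp_rot: [[0.998, 0.058, -0.001], [0.058, -0.998, -0.0], [-0.001, 0.0, -1.0]]
contact_force: [-0.9, -0.3, -1.9]
gripper_width: 0.11
finger_force: 30.0
at [0.491  0.1658 0.2386] 3.36 joints [0.1  0.05 1.75 0.   1.34 1.61] t 12.875
[[np.float64(17.4), np.float64(-0.1), np.float64(0.3)], np.float64(0.01)]
[[np.float64(17.4), np.float64(-0.1), np.float64(0.3)], np.float64(0.01)]
[[np.float64(17.4), np.float64(-0.1), np.float64(0.3)], np.float64(0.01)]
[[np.float64(17.4), np.float64(-0.1), np.float64(0.3)], np.float64(0.01)]
[[np.float64(17.4), np.float64(-0.1), np.float64(0.3)], np.float64(0.01)]
bar [621.97108273 233.2815826 ] [212.394726   253.71710712]
bar+40 [622.5061667  200.45804644] [263.17293702 250.56029737]
bar-40 [621.41771028 267.22698483] [161.56977807 256.87682245]
```

View pics/near.png

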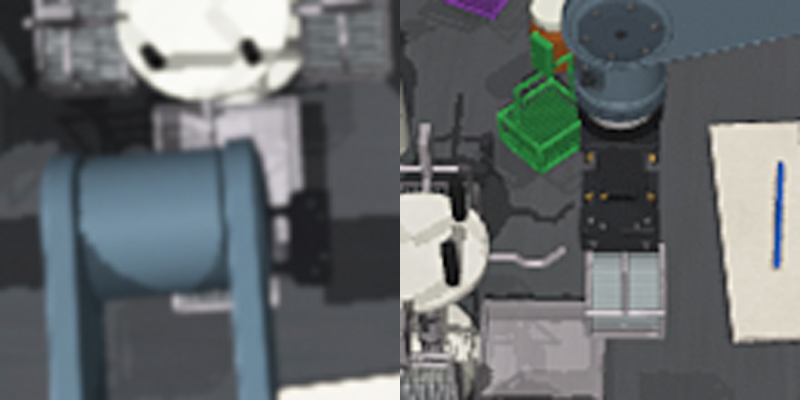

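The side crop shows the basket upright, the bar line at x≈626 against a predicted 622 (so ~4 mm nearer the robot than the TCP), and the hook tip at (565,250) clear of it. I slide in with a 3.5 mm allowance.

```bash
python3 -m handwheel '[[0,[15,0,0],0],[0,[20,0,0],0],[0,[20,0,0],0],[0,[20,0,0],0],[0,[13,0,0],0]]' && python3 -m handwheel '[[0,[0,0,0],0],[0,[0,0,10],0],[0,[0,0,10],0],[0,[0,0,6],0],[0,[0,0,0],0]]'
```

```text
time: 13.5
eef_pos: [0.5808, 0.1713, 0.239]
tcp_rot: [[0.998, 0.059, 0.001], [0.059, -0.998, 0.0], [0.001, 0.0, -1.0]]
contact_force: [-0.1, -0.0, -2.0]
gripper_width: 0.113
finger_force: 30.0
time: 14.12
eef_pos: [0.579, 0.1711, 0.2118]
tcp_rot: [[0.998, 0.059, -0.002], [0.059, -0.998, -0.0], [-0.002, 0.0, -1.0]]
contact_force: [0.7, 0.3, -2.3]
gripper_width: 0.111
finger_force: 30.0
```

```bash
python3 -m handwheel '[[0,[0,0,4],0],[0,[0,0,4],0],[0,[0,0,0],0]]' && python3 -m handwheel '[[0,[0,0,2],0],[0,[0,0,1],0],[0,[0,0,0],0]]'; python3 - <<'E'
from h import *
s=cam('side'); c=cam('top')
a=cv2.resize(c['image'][150:260,170:280],(400,400),interpolation=cv2.INTER_CUBIC); b=cv2.resize(s['image'][190:300,190:300],(400,400),interpolation=cv2.INTER_CUBIC)
cv2.imwrite('pics/seat.png',np.hstack([a,b])[:,:,::-1])
E
```

```text
time: 14.5
eef_pos: [0.5795, 0.1712, 0.2054]
tcp_rot: [[0.998, 0.059, -0.0], [0.059, -0.998, 0.0], [-0.0, -0.0, -1.0]]
contact_force: [-3.8, -0.1, 3.6]
gripper_width: 0.114
finger_force: 30.0
time: 14.88
eef_pos: [0.5792, 0.1714, 0.2041]
tcp_rot: [[0.998, 0.059, -0.0], [0.059, -0.998, -0.0], [-0.0, 0.0, -1.0]]
contact_force: [-9.2, -0.9, 14.3]
gripper_width: 0.106
finger_force: 30.0
```

View pics/seat.png

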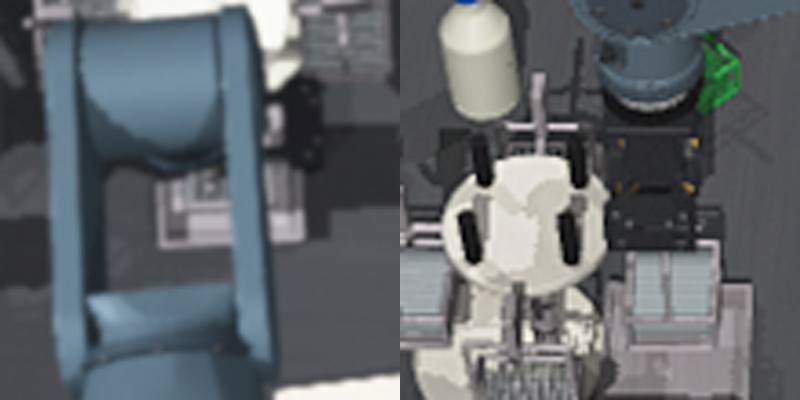

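It's pushed outward (Fx −9) 3 mm above the seat, so the bar is on the inner slope. I back off 4 mm and lower again.

```bash
python3 -m handwheel '[[0,[0,0,-3],0],[0,[-4,0,0],0],[0,[0,0,0],0]]' && python3 -m handwheel '[[0,[0,0,2],0],[0,[0,0,1.5],0],[0,[0,0,0],0]]'
```

```text
time: 15.35
eef_pos: [0.5771, 0.1709, 0.2056]
tcp_rot: [[0.998, 0.058, 0.004], [0.058, -0.998, 0.0], [0.004, -0.0, -1.0]]
contact_force: [4.0, 0.1, 1.2]
gripper_width: 0.112
finger_force: 30.0
time: 15.72
eef_pos: [0.578, 0.171, 0.2038]
tcp_rot: [[0.998, 0.058, 0.006], [0.058, -0.998, 0.0], [0.006, -0.0, -1.0]]
contact_force: [4.1, -0.5, 8.8]
gripper_width: 0.11
finger_force: 30.0
```

Force at the same height on both sides means the bar is resting in the dip, allowing for calibration. I release gently and look.

```bash
python3 -m handwheel '[[0,[1.5,0,-1],0],[0,[0,0,0],0],[0.15,[0,0,0],0],[0.25,[0,0,0],0],[0.35,[0,0,0],0]]' && python3 -m handwheel '[[0.4,[0,0,0],0],[0.4,[0,0,-20],0],[0.4,[0,0,-40],0],[0.4,[0,0,-50],0],[0.4,[-40,0,-20],0]]' && python3 -m handwheel '[[0.4,[-50,0,0],0],[0.4,[-50,0,0],0],[0.4,[0,40,0],0],[0.4,[0,50,0],0],[0.4,[0,50,0],0]]' && python3 -m handwheel '[[0.4,[0,50,0],0],[0.4,[0,50,0],0],[0.4,[0,30,0],0],[0.4,[0,0,0],0],[0.4,[0,0,0],0]]'; python3 - <<'E'
from h import *
s=cam('side'); c=cam('top')
a=cv2.resize(c['image'][120:250,170:300],(400,400),interpolation=cv2.INTER_CUBIC); b=cv2.resize(s['image'][190:300,190:300],(400,400),interpolation=cv2.INTER_CUBIC)
cv2.imwrite('pics/final.png',np.hstack([a,b])[:,:,::-1])
h=np.array([.5763,.1713,0]) 
for nm,z in(('seat',.179),('bar',.182),('tabtop',.234),('body rim',.115),('under',.07)):
    q=h+[0,0,z]; print(nm,np.round((np.array(proj(c,q))-[170,120])*400/130),np.round((np.array(proj(s,q))-[190,190])*400/110+[400,0]))
E
```

```text
time: 16.35
eef_pos: [0.5767, 0.171, 0.2016]
tcp_rot: [[0.998, 0.059, -0.001], [0.059, -0.998, -0.0], [-0.001, 0.0, -1.0]]
contact_force: [-0.0, 0.2, 0.3]
gripper_width: 0.337
finger_force: 0.0
time: 16.98
eef_pos: [0.5395, 0.1685, 0.3373]
tcp_rot: [[0.998, 0.058, 0.007], [0.058, -0.998, 0.001], [0.007, -0.0, -1.0]]
contact_force: [-0.4, -0.2, 0.6]
gripper_width: 0.398
finger_force: 0.0
time: 17.6
eef_pos: [0.4457, 0.0219, 0.3342]
tcp_rot: [[0.998, 0.06, 0.003], [0.06, -0.998, -0.001], [0.003, 0.001, -1.0]]
contact_force: [0.8, 0.4, -0.7]
gripper_width: 0.403
finger_force: 0.0
time: 18.23
eef_pos: [0.4533, -0.1061, 0.333]
tcp_rot: [[0.998, 0.059, 0.001], [0.059, -0.998, 0.0], [0.001, 0.0, -1.0]]
contact_force: [0.4, 1.1, 0.1]
gripper_width: 0.401
finger_force: 0.0
seat [178. 221.] [667. 233.]
bar [178. 220.] [667. 231.]
tabtop [173. 214.] [664. 191.]
body rim [185. 228.] [670. 279.]
under [189. 232.] [673. 310.]
```

View pics/final.png

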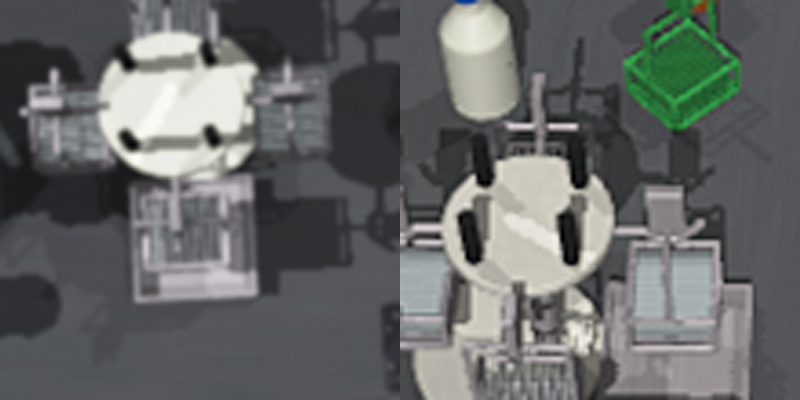

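The basket hangs in the dip: tab top at (665,187) in the side crop against (664,191) predicted, and the body is centred at (185,228) in the top crop as predicted. I let it settle and check for swing by frame differences.

```bash
cat > mot.py <<'E'
from h import *
f=[cam('side')['image'][230:300,240:300].astype(int) for _ in range(8)]
print([round(np.abs(x-f[0]).mean(),2) for x in f], bot.get_obs()['time'])
E
python3 mot.py; for i in 1 2 3 4; do python3 -m handwheel '[[0.4,[0,0,0],0],[0.4,[0,0,0],0],[0.4,[0,0,0],0],[0.4,[0,0,0],0],[0.4,[0,0,0],0]]' >/dev/null; done; python3 mot.py
```

```text
[np.float64(0.0), np.float64(0.77), np.float64(0.76), np.float64(0.79), np.float64(0.77), np.float64(0.79), np.float64(0.8), np.float64(0.83)] 18.725
[np.float64(0.0), np.float64(0.77), np.float64(0.76), np.float64(0.77), np.float64(0.76), np.float64(0.78), np.float64(0.77), np.float64(0.77)] 21.625
```

Only noise is left in the frames, so it hangs still and I hand the job in.

```bash
python3 -c "
from bench import bot
print(bot.job_done())"
```

```text
the job is handed in; nothing more can be done
None
```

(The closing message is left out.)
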